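# Close up the lidded ware at the microscope bench

### The arm

A 6-joint arm with a two-finger parallel gripper is mounted at the origin on the work surface. World frame = base frame: x ahead of the robot, y to its left, z up, the work surface at z = 0. Lengths are in m, angles in rad, forces in N, time in s.
With the tool pointing down it reaches from about 0.35 to 0.95 m from the base axis. Payload 17.4 kg.
Tool frame: the origin (TCP) lies at the very end of the fingers, on their centre line; the grasp point (between the pads) lies 19 mm behind it; z points along the fingers, y is the line along which they close (so a half turn about z gives the same grasp; the last joint's range is limited). The gripper opens to 93 mm and grips with 3 to 60 N. Pads are 15 mm wide; open, the fingers measure 128 mm over their backs; the gripper's body (75 mm by 188 mm) begins 65 mm behind the grasp point.
Start: joints at [-1.277, 0.116, 1.442, -0, 1.584, -0.038], TCP at [0.22, -0.638, 0.219] pointing down, gripper open.
Joint ranges: [-2.83, 2.83], [-0.83, 2.19], [0.07, 2.5], [-1.14, 4.28], [0.01, 3], [-2.97, 2.97]. Speed limits (rad/s): [1.89, 1.89, 2.22, 3.14, 3.14, 3.14].

### API

Orientations are given as a unit quaternion [x, y, z, w].
In Python, from rig import robot gives the robot as it stands.
- The arm moves only by the tool move_arm, never from a script. Its argument "series" is text: rows parted by semicolons, each of 5 numbers parted by spaces: the opening, from 0 (shut) to 1 (fully open), then the shift along the tool's x, y, z in m, then the turn about the tool's z in units of 5 degrees (1.0 is 5 degrees). A call has 1 to 5 rows; each row shifts and turns the commanded pose from where the row before left it, along the tool's axes as they then stand; what a row does not reach is not made up. A row lasts 1/8 s, in which the tool goes at most 62.5 mm and 10.7 degrees, less where a joint would pass 70% of its speed; a pose out of reach is approached as far as the arm can. A call is refused whole if a number of a shift passes 0.0625 or a number of a turn 1, either way. A call with a gripper value outside its range is refused whole. The fingers move at their own pace and stop on an object; the grip force is fixed at half the most. Time passes only in rows, so rows that do not move let the fingers close. It gives the time, the measured TCP pose, the force, the opening and the grip force at its end, in the units of the state.
- robot.get_state(): the state, without advancing time (a new reading comes with each control period).
- robot.capture(name): name is "scene" or "side" or "wrist"; returns the picture (480x640x3 uint8, red, green, blue); there is no depth.
- robot.calibration(name): a dict with "intrinsics" (3x3 intrinsics, pixels), "R" (3x3) and "t" (3): a world point X has camera coordinates R X + t. Camera axes: x right, y down, z forward; pixel columns grow to the right and rows downward; lengths in m; the calibration is good to about 2 mm. A picture is of the moment at which its call begins: read the wrist's pose just before it. calibration takes no time and is no camera call; for the wrist camera it gives the pose at the moment of the call.
- robot.sign_off(): hands the job in; it is judged then, once.
Trained networks look in the newest picture that a camera, given by its name, has taken for a name from the list of things; names that differ only in an ending like _2 or _b are one class to them, and where a whole thing is asked for, a point or a joint stands for the part that bears it (a point fixed in the world has none). Each returns a list of dicts, best first, with "confidence" (0 to 1); they miss things now and then, are a little off and sometimes report something else, mostly with a low value. They report only what shows in the picture. A call takes as long as a camera call.
- robot.trace(camera, name): "region" (480x640 bool, what is visible of it).
- robot.tip_of(camera, name): "location" ([x, y, z] in m, in the coordinates of the camera as it stood for that picture, good to about 4 mm: a listed point, or the origin of a listed thing).
The state is a dict: "t": time; "q": joint angles; "qvel": joint speeds; "effort": joint torques, N m; "tool_pos": TCP position; "orientation": TCP orientation; "ft_force": force on the tool from outside, world axes, zero at the start; "torque": the same for the moment, N m; "finger_gap": opening from 0.0 (shut) to 1.0 (fully open); "gripper_force": force on a finger pad.
Only numpy, scipy, OpenCV 4.12 (cv2) and the standard library are available. Lean on these libraries where they do the work, as an engineer would, in place of code of your own. Each camera call takes 0.05 s, during which the arm holds its last target. There are 200 camera calls.

### The job

Close up the stainless ware on this bench for the day: put each of the four loose lids on the container it fits (long tray, slide dish, large jar, small jar), set down gently rather than dropped, fully seated, level and square on the rim. Leave the containers standing where they are, and do not disturb the white specimen cup or the Petri dish.

Things in the scene. Friction and masses are not known exactly. Their poses are not given: they have to be found in the camera images.
- lid_tray_handle (a point): Long rectangular steel lid of the instrument tray: plate 160 x 82 mm, plug 130 x 52 mm, x along the 160 mm. Black bar handle along x, 50 x 10 mm, 20 mm tall, on two posts. Point: handle centre on the lid's axis, 34 mm above its underside (plug, 8 mm deep, lying on the bench); plate top 23 mm below it, handle top 10 mm above it. Seated: plate on the rim, point 26 mm above the rim. Mass about 0.2 kg.
- lid_dish_handle (a point): Shorter rectangular steel lid of the slide dish: plate 106 x 86 mm, plug 76 x 56 mm, x along the 106 mm. Black bar handle along x, 50 x 10 mm, 20 mm tall, on two posts. Point: handle centre on the lid's axis, 34 mm above its underside (plug, 8 mm deep, lying on the bench); plate top 23 mm below it, handle top 10 mm above it. Seated: plate on the rim, point 26 mm above the rim. Mass about 0.16 kg.
- lid_big_handle (a point): Large round steel lid of the large jar: plate 106 mm in diameter, plug 76 mm. Black round knob, 22 mm across, 20 mm tall. Point: handle centre on the lid's axis, 34 mm above its underside (plug, 8 mm deep, lying on the bench); plate top 23 mm below it, handle top 10 mm above it. Seated: plate on the rim, point 26 mm above the rim. Mass about 0.16 kg.
- lid_small_handle (a point): Small round steel lid of the small jar: plate 76 mm in diameter, plug 46 mm. Black round knob, 22 mm across, 20 mm tall. Point: handle centre on the lid's axis, 34 mm above its underside (plug, 8 mm deep, lying on the bench); plate top 23 mm below it, handle top 10 mm above it. Seated: plate on the rim, point 26 mm above the rim. Mass about 0.1 kg.
- tray: Open long, low stainless-steel instrument tray with forceps and a scalpel in it: 150 x 72 mm outside (x along the 150 mm), rim 38 mm high, mouth 144 x 66 mm. Loose, stands on the bench; origin at the centre of its underside, z up; walls 3 mm thick, 0.2 to 0.7 kg. 
- dish: Open rectangular stainless-steel slide dish with a rack of upright glass slides in it: 96 x 76 mm outside (x along the 96 mm), rim 60 mm high, mouth 90 x 70 mm. Loose, stands on the bench; origin at the centre of its underside, z up; walls 3 mm thick, 0.2 to 0.7 kg. 
- jar_big: Open large round stainless-steel jar with brown vials in it: 96 mm in diameter, rim 70 mm high, mouth 90 mm. Loose, stands on the bench; origin at the centre of its underside, z up; walls 3 mm thick, 0.2 to 0.7 kg. 
- jar_small: Open small round stainless-steel jar with small capped tubes in it: 66 mm in diameter, rim 55 mm high, mouth 60 mm. Loose, stands on the bench; origin at the centre of its underside, z up; walls 3 mm thick, 0.2 to 0.7 kg. 
- cup_center (a point): Bystander: closed white specimen cup standing among the ware, 51 mm in diameter, 62 mm tall, light; this point is at its centre, 31 mm above the bench.
- petri_center (a point): Bystander: closed Petri dish lying among the ware, 60 mm in diameter, 15 mm tall, amber agar seen through its lid, light; this point is at its centre, 7.5 mm above the bench.

How it is judged:
By the outcome, as a careful person would: the job done as asked, in the order asked, and still so for the second after the job is handed in, with the robot touching nothing.
It also fails if it takes over 115 s, if anything falls off the work surface, if the arm or the gripper's body presses on something with over 40 N, if the wrist force passes 120 N, or if a joint passes its speed limit or range.

## Working session

There is one attempt and no reset: what is moved stays moved. The work goes in short steps, Python scripts to look and compute and a tool call to move; the robot and the scene stay as the last step left them, time stands still between calls to the robot, and variables do not carry over. Pictures are saved under pics/ and viewed, at most 14 in all, crops included, and the job is handed in when it is done.

Besides the shell and the picture viewer there is one more tool, called after "Emit:" as a command line: name --argument value ..., lists and objects as JSON in quotes. move_arm: Moves the arm, as the interface text tells. Its arguments: {"type":"object","properties":{"series":{"type":"string"}},"required":["series"]}

```bash
mkdir -p pics; cat > h.py <<'E'
from rig import robot
import numpy as np, cv2
from scipy.spatial.transform import Rotation as Ro
N=["lid_tray_handle","lid_dish_handle","lid_big_handle","lid_small_handle","tray","dish","jar_big","jar_small","cup_center","petri_center"]
def snap(c,f=None):
    cal={k:np.array(v) for k,v in robot.calibration(c).items()}
    im=robot.capture(c)
    if f: cv2.imwrite(f"pics/{f}.png",im[:,:,::-1])
    return im,cal
def tip(c,cal,n):
    return [(np.round(cal["R"].T@(np.array(d["location"])-cal["t"]),4),round(d["confidence"],2)) for d in robot.tip_of(c,n)[:2]]
def back(cal,uv,z):
    uv=np.atleast_2d(uv).astype(float); K=cal["intrinsics"]
    r=np.c_[(uv-K[:2,2])/[K[0,0],K[1,1]],np.ones(len(uv))]@cal["R"]
    o=-cal["R"].T@cal["t"]
    return o+r*((z-o[2])/r[:,2])[:,None]
def proj(cal,X):
    p=np.atleast_2d(X)@cal["R"].T+cal["t"]; p=p@cal["intrinsics"].T; return p[:,:2]/p[:,2:]
E
python3 - <<'E'
from h import *
for c in("scene","side"):
    im,cal=snap(c,c+"0")
    print(c,"cam at",-cal["R"].T@cal["t"])
    for n in N: print(n,tip(c,cal,n))
s=robot.get_state();print(s)
E
```

```text
scene cam at [1.07228591 0.16948077 0.88226895]
lid_tray_handle [(array([0.5313, 0.4218, 0.0375]), 0.73)]
lid_dish_handle [(array([ 0.3424, -0.2821,  0.0331]), 0.84), (array([ 0.4526, -0.1425,  0.0357]), 0.28)]
lid_big_handle [(array([ 0.454 , -0.1415,  0.0347]), 0.8)]
lid_small_handle [(array([ 0.6592, -0.1619,  0.0308]), 0.82)]
tray [(array([ 0.6322,  0.1451, -0.0033]), 0.82), (array([0.5308, 0.4198, 0.0362]), 0.45)]
dish [(array([ 0.5607, -0.4257, -0.0013]), 0.58)]
jar_big [(array([ 0.3516,  0.2805, -0.0028]), 0.95)]
jar_small []
cup_center [(array([ 0.5641, -0.0068,  0.0298]), 0.7)]
petri_center [(array([0.4996, 0.2511, 0.0087]), 0.86)]
side cam at [0.14434994 0.88057567 1.00336001]
lid_tray_handle [(array([0.5305, 0.418 , 0.0308]), 0.76)]
lid_dish_handle [(array([ 0.3446, -0.2854,  0.0331]), 0.78)]
lid_big_handle [(array([ 0.4541, -0.14  ,  0.0336]), 0.66)]
lid_small_handle [(array([ 0.6549, -0.1605,  0.0373]), 0.89)]
tray [(array([0.6363, 0.1424, 0.0012]), 0.88)]
dish [(array([ 0.5612, -0.4254,  0.0023]), 0.58)]
jar_big [(array([0.3468, 0.2816, 0.0034]), 0.83)]
jar_small [(arra
[... 199 characters left out ...]
1, 'q': array([-1.27676321e+00,  1.15980207e-01,  1.44160849e+00,  4.00350449e-05,
        1.58399183e+00, -3.77919588e-02]), 'qvel': array([-7.70786944e-05,  4.07001574e-04, -1.51534116e-04,  5.08039673e-04,
       -2.86412153e-04, -6.25264197e-04]), 'effort': array([ 1.91051213e-04, -7.21031284e+01, -6.22764444e+01,  7.80169945e-02,
        1.83255505e-02, -2.88349304e-05]), 'tool_pos': array([ 0.21990331, -0.63817895,  0.21865421]), 'orientation': array([9.86268014e-01, 1.65152667e-01, 2.06263892e-05, 3.45582980e-06]), 'ft_force': array([-0.15283507, -0.14751357,  0.0369123 ]), 'torque': array([-0.01505603, -0.02184563,  0.0182685 ]), 'gripper_force': 0.0, 'finger_gap': 1.002043368520636}
```

View pics/scene0.png

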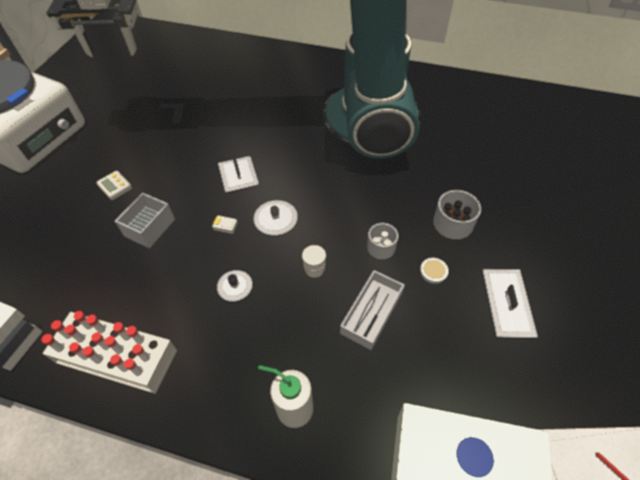

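View pics/side0.png

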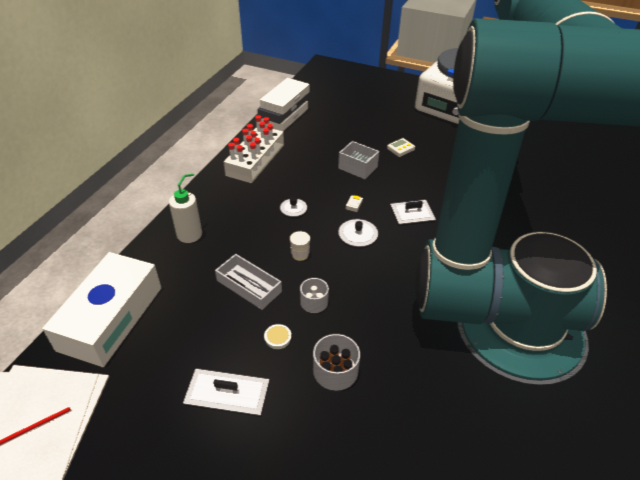

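The scene view shows the tray at (372,310), dish at (145,220), big jar at (457,214) and small jar at (382,240). The tray lid is at (511,301), dish lid at (238,173), big lid at (275,216), small lid at (234,285), cup at (314,261) and Petri at (434,270). The detections agree with this. Next I'll fit silhouettes for position and yaw.

```bash
cat > fit.py <<'E'
from h import *
from scipy.optimize import minimize
def rect(a,b,zs): return np.array([[i*a/2,j*b/2,z] for z in zs for i in(-1,1) for j in(-1,1)])
def circ(d,zs): t=np.linspace(0,2*np.pi,40,endpoint=False); return np.array([[d/2*np.cos(k),d/2*np.sin(k),z] for z in zs for k in t])
L=(.008,.011)
M={"lid_tray_handle":rect(.16,.082,L),"lid_dish_handle":rect(.106,.086,L),"lid_big_handle":circ(.106,L),"lid_small_handle":circ(.076,L),
"tray":rect(.15,.072,(0,.038)),"dish":rect(.096,.076,(0,.06)),"jar_big":circ(.096,(0,.07)),"jar_small":circ(.066,(0,.055)),
"cup_center":circ(.051,(0,.062)),"petri_center":circ(.06,(0,.015))}
def regions(cams,n,x0,tol=.05):
    out=[]
    for c,cal in cams.items():
        for d in robot.trace(c,n):
            m=np.ascontiguousarray(d["region"]).astype(np.uint8)
            if m.sum()<30: continue
            k=max(cv2.findContours(m,0,1)[0],key=cv2.contourArea)
            h=cv2.convexHull(k)[:,0].astype(np.float32)
            z=M[n][:,2].mean()
            if np.linalg.norm(back(cal,h.mean(0),z)[0][:2]-x0[:2])<tol: out.append((c,cal,h)); break
    return out
def fit(cams,n,x0,dz=0,tol=.05):
    R=regions(cams,n,x0,tol)
    def cost(p,R=R):
        s=0
        c_,s_=np.cos(p[2]),np.sin(p[2]); X=M[n]@np.array([[c_,-s_,0],[s_,c_,0],[0,0,1]]).T+[p[0],p[1],dz]
        for c,cal,h in R:
            g=cv2.convexHull(proj(cal,X).astype(np.float32))[:,0]
            I=cv2.intersectConvexConvex(g,h)[0]; s+=1-I/(cv2.contourArea(g)+cv2.contourArea(h)-I)
        return s/max(len(R),1)
    def best(R):
        b=None
        for y in (np.arange(0,np.pi,np.pi/6) if len(M[n])==8 else [0]):
            r=minimize(cost,[x0[0],x0[1],y],args=(R,),method="Nelder-Mead",options=dict(initial_simplex=np.array([[x0[0],x0[1],y],[x0[0]+.008,x0[1],y],[x0[0],x0[1]+.008,y],[x0[0],x0[1],y+.3]]),maxiter=300))
            if b is None or r.fun<b.fun:b=r
        return b
    res={"all":best(R)} if R else {}
    if len(R)>1:
        for r in R: res[r[0]]=best([r])
    return {k:(np.round(b.x[:2],4),round(np.degrees(b.x[2])%180,1),round(1-b.fun,2)) for k,b in res.items()}
E
python3 - <<'E'
from fit import *
cams={c:snap(c)[1] for c in("scene","side")}
X0=dict(zip(N,[(.531,.42),(.3435,-.284),(.454,-.141),(.657,-.161),(.634,.144),(.561,-.4255),(.349,.281),(.466,.128),(.565,-.005),(.5,.254)]))
for n in N: print(n,fit(cams,n,np.array(X0[n])))
w={k:np.array(v) for k,v in robot.calibration("wrist").items()}
s=robot.get_state(); print("wristcam rel",-w["R"].T@w["t"]-s["tool_pos"],w["R"],Ro.from_quat(s["orientation"]).as_matrix(),w["intrinsics"])
E
```

```text
lid_tray_handle {'all': (array([0.5328, 0.4181]), np.float64(15.5), np.float64(0.96)), 'scene': (array([0.532 , 0.4196]), np.float64(14.8), np.float64(0.97)), 'side': (array([0.5331, 0.4179]), np.float64(15.2), np.float64(0.98))}
lid_dish_handle {'all': (array([ 0.3403, -0.287 ]), np.float64(31.2), np.float64(0.9))}
lid_big_handle {'all': (array([ 0.4538, -0.1394]), np.float64(1.5), np.float64(0.93)), 'scene': (array([ 0.4528, -0.1387]), np.float64(9.9), np.float64(0.96)), 'side': (array([ 0.4516, -0.1435]), np.float64(18.4), np.float64(0.91))}
lid_small_handle {'all': (array([ 0.6573, -0.1637]), np.float64(1.7), np.float64(0.89)), 'scene': (array([ 0.6574, -0.1615]), np.float64(3.0), np.float64(0.9)), 'side': (array([ 0.6579, -0.1652]), np.float64(23.5), np.float64(0.91))}
tray {'all': (array([0.6342, 0.1416]), np.float64(166.5), np.float64(0.97)), 'scene': (array([0.6341, 0.1428]), np.float64(165.8), np.float64(0.98)), 'side': (array([0.6348, 0.1403]), np.float64(165.7), np.float64(0.98))}
dish {'all': (array([ 0.5595, -0.4277]), np.float64(169.4), np.float64(0.96)), 'scene': (arra
[... 675 characters left out ...]
([ 0.5605, -0.0082]), np.float64(179.3), np.float64(0.87)), 'side': (array([ 0.5673, -0.0159]), np.float64(175.2), np.float64(0.78))}
petri_center {'all': (array([0.4999, 0.2519]), np.float64(13.6), np.float64(0.92))}
wristcam rel [0.07775747 0.02660563 0.16527128] [[ 3.25138153e-01 -9.45666344e-01  5.88736546e-04]
 [-9.04078082e-01 -3.10656599e-01  2.93488159e-01]
 [-2.77358980e-01 -9.59564618e-02 -9.55962527e-01]] [[ 9.45457408e-01  3.25745744e-01  8.14454217e-06]
 [ 3.25745744e-01 -9.45457408e-01  1.91558985e-05]
 [ 1.39402701e-05 -1.54580362e-05 -1.00000000e+00]] [[361.7350238    0.         320.89634313]
 [  0.         361.7350238  233.92446675]
 [  0.           0.           1.        ]]
```

```bash
cat >> h.py <<'E'
def plan(x,y,z,yaw):
    s=robot.get_state(); R=Ro.from_quat(s["orientation"]).as_matrix(); a=np.degrees(np.arctan2(R[1,0],R[0,0]))
    turn=(a-yaw+90)%180-90
    t=np.radians(a-turn); d=np.array([x,y,z])-s["tool_pos"]
    R0=lambda t:np.array([[np.cos(t),np.sin(t),0],[np.sin(t),-np.cos(t),0],[0,0,-1]])
    print(f"t {s['t']:.2f} tcp {np.round(s['tool_pos'],4)} yaw {a:.2f} tilt {R[2,2]:.5f} gap {s['finger_gap']:.3f} F {np.round(s['ft_force'],1)}")
    print("turn units",round(turn/5,2),"shift after turn",np.round(R0(t).T@d,4),"shift before turn",np.round(R0(np.radians(a)).T@d,4))
E
python3 -c "
from h import *
plan(.532,.419,.2,15.2)"
```

```text
t 2.20 tcp [ 0.2199 -0.6382  0.2186] yaw 19.01 tilt -1.00000 gap 1.002 F [ 0.1 -0.1  1.3]
turn units 0.76 shift after turn [ 0.5784 -0.9384  0.0186] shift before turn [ 0.6395 -0.8979  0.0186]
```

Emit:
move_arm --series "0.5 0 0 0 0.76; 0.5 0.029 -0.047 0 0; 0.5 0.029 -0.047 0 0; 0.5 0.029 -0.047 0 0; 0.5 0.029 -0.047 0 0"

```text
t: 2.82
tool_pos: [0.2827, -0.4247, 0.2186]
orientation: [0.991, 0.132, 0.0, 0.0]
ft_force: [0.4, -0.1, 0.7]
finger_gap: 0.529
gripper_force: 0.0
```

Emit:
move_arm --series "0.5 0.029 -0.047 0 0; 0.5 0.029 -0.047 0 0; 0.5 0.029 -0.047 0 0; 0.5 0.029 -0.047 0 0; 0.5 0.029 -0.047 0 0"

```text
t: 3.45
tool_pos: [0.3608, -0.1599, 0.219]
orientation: [0.991, 0.132, 0.0, 0.0]
ft_force: [1.3, 0.0, 0.1]
finger_gap: 0.494
gripper_force: 0.0
```

Emit:
move_arm --series "0.5 0.029 -0.047 0 0; 0.5 0.029 -0.047 0 0; 0.5 0.029 -0.047 0 0; 0.5 0.029 -0.047 0 0; 0.5 0.029 -0.047 0 0"

```text
t: 4.08
tool_pos: [0.4392, 0.1053, 0.219]
orientation: [0.991, 0.133, 0.001, 0.0]
ft_force: [1.0, -1.2, -0.4]
finger_gap: 0.499
gripper_force: 0.0
```

Emit:
move_arm --series "0.5 0.029 -0.047 0 0; 0.5 0.029 -0.047 0 0; 0.5 0.029 -0.047 0 0; 0.5 0.029 -0.047 0 0; 0.5 0.029 -0.047 0 0"

```text
t: 4.7
tool_pos: [0.5175, 0.3701, 0.2187]
orientation: [0.991, 0.132, 0.0, -0.0]
ft_force: [1.1, 0.2, 0.4]
finger_gap: 0.5
gripper_force: 0.0
```

Emit:
move_arm --series "0.5 0.027 -0.047 0.02 0; 0.5 0 0 0 0; 0.5 0 0 0 0"

```text
t: 5.08
tool_pos: [0.5309, 0.4203, 0.1986]
orientation: [0.991, 0.132, -0.0, 0.0]
ft_force: [-0.0, -0.7, -0.4]
finger_gap: 0.504
gripper_force: 0.0
```

```bash
python3 - <<'E'
from fit import *
plan(.532,.419,.02,15.2)
cams={c:snap(c,c+"1")[1] for c in("wrist",)}
print(tip("wrist",cams["wrist"],N[0]),fit(cams,N[0],np.array([.532,.419])))
E
```

```text
t 5.08 tcp [0.5309 0.4203 0.1986] yaw 15.23 tilt -1.00000 gap 0.504 F [-0.  -0.7 -0.4]
turn units 0.01 shift after turn [0.0007 0.0015 0.1786] shift before turn [0.0007 0.0015 0.1786]
[(array([0.5372, 0.4227, 0.0334]), 0.74)] {'all': (array([0.5345, 0.4201]), np.float64(14.5), np.float64(0.99))}
```

View pics/wrist1.png

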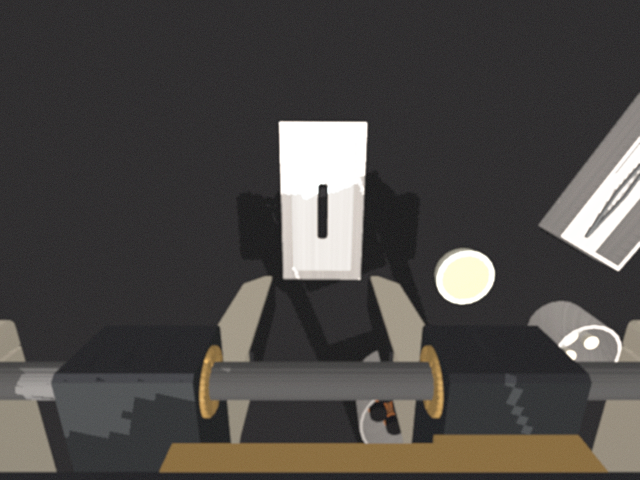

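Wrist view: the lid is centred at (322,200) with its handle at (322,210), between the fingers. The Petri dish at (465,277) is well clear. Going down to grip.

Emit:
move_arm --series "0.5 0.003 0.001 0.05 0.1; 0.5 0 0 0.05 0; 0.5 0 0 0.05 0; 0.5 0 0 0.02 0; 0.5 0 0 0.01 0"

```text
t: 5.85
tool_pos: [0.5346, 0.4202, 0.0192]
orientation: [0.992, 0.128, 0.0, -0.0]
ft_force: [0.5, 0.3, 0.6]
finger_gap: 0.497
gripper_force: 0.0
```

Emit:
move_arm --series "0 0 0 0 0; 0 0 0 0 0; 0 0 0 0 0; 0 0 0 0 0; 0 0 0 0 0"

```text
t: 6.48
tool_pos: [0.5343, 0.4205, 0.0192]
orientation: [0.992, 0.128, 0.0, -0.0]
ft_force: [-1.0, -1.6, 4.7]
finger_gap: 0.105
gripper_force: 30.0
```

Emit:
move_arm --series "0 0 0 -0.01 0; 0 0 0 -0.03 0; 0 0 0 -0.05 0; 0 0 0 -0.05 0; 0 0 0 0 0"

```text
t: 7.1
tool_pos: [0.5353, 0.4213, 0.164]
orientation: [0.992, 0.128, 0.003, -0.002]
ft_force: [0.3, 0.4, -1.3]
finger_gap: 0.108
gripper_force: 30.0
```

```bash
python3 - <<'E'
from fit import *
plan(.6345,.1415,.16,166)
cal=snap("wrist","wrist2")[1]
print(tip("wrist",cal,N[0]),fit({"wrist":cal},N[0],np.array([.534,.42]),dz=.14))
E
```

```text
t 7.10 tcp [0.5353 0.4213 0.164 ] yaw 14.71 tilt -0.99998 gap 0.108 F [ 0.3  0.4 -1.3]
turn units 5.74 shift after turn [0.1639 0.2475 0.004 ] shift before turn [0.0249 0.2958 0.004 ]
[(array([0.5395, 0.4212, 0.1781]), 0.66)] {'all': (array([0.5356, 0.421 ]), np.float64(15.0), np.float64(0.79))}
```

Emit:
move_arm --series "0 0 0 0 0.96; 0 0 0 0 0.96; 0 0 0 0 0.96; 0 0 0 0 0.96; 0 0 0 0 0.95"

```text
t: 7.88
tool_pos: [0.5336, 0.4199, 0.1564]
orientation: [0.997, -0.082, -0.001, 0.001]
ft_force: [0.1, 1.8, -1.4]
finger_gap: 0.109
gripper_force: 30.0
```

Emit:
move_arm --series "0 0 0 0 0.95; 0 0.03 0.045 0 0; 0 0.03 0.045 0 0; 0 0.03 0.045 0 0; 0 0.03 0.045 0 0"

```text
t: 8.5
tool_pos: [0.6068, 0.2148, 0.1566]
orientation: [0.993, -0.122, -0.001, 0.001]
ft_force: [0.8, 0.6, -1.8]
finger_gap: 0.107
gripper_force: 30.0
```

Emit:
move_arm --series "0 0.03 0.045 0 0; 0 0.014 0.022 0 0; 0 0 0 0 0; 0 0 0 0 0"

```text
t: 9.0
tool_pos: [0.633, 0.1415, 0.1574]
orientation: [0.993, -0.122, -0.001, 0.0]
ft_force: [0.2, -0.1, -1.0]
finger_gap: 0.106
gripper_force: 30.0
```

```bash
python3 - <<'E'
from fit import *
plan(.635,.142,.05,166)
cams={c:snap(c,c+"3")[1] for c in("wrist","scene","side")}
print(fit(cams,"tray",np.array([.635,.142])))
print(fit({"scene":cams["scene"],"side":cams["side"]},N[0],np.array([.635,.142]),dz=.145,tol=.15))
E
```

```text
t 9.00 tcp [0.633  0.1415 0.1574] yaw -13.98 tilt -1.00000 gap 0.106 F [ 0.2 -0.1 -1. ]
turn units 0.0 shift after turn [ 0.0018 -0.001   0.1074] shift before turn [ 0.0018 -0.001   0.1074]
{'all': (array([0.634 , 0.1415]), np.float64(165.8), np.float64(0.97))}
{'all': (array([0.6312, 0.1448]), np.float64(166.0), np.float64(0.75)), 'scene': (array([0.635 , 0.1415]), np.float64(167.8), np.float64(0.67)), 'side': (array([0.629 , 0.1457]), np.float64(166.3), np.float64(0.87))}
```

View pics/wrist3.png

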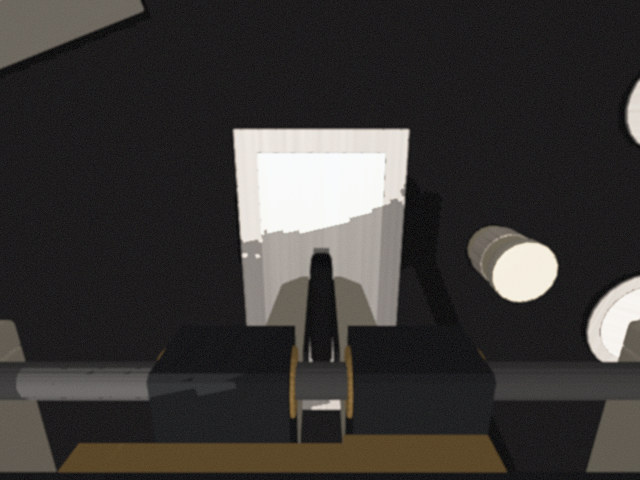

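The lid is held level at (320,230) and square to the tray. The cup at (515,265) is clear. Lowering.

Emit:
move_arm --series "0 0.001 0 0.04 0; 0 0 0 0.035 0; 0 0 0 0.015 0; 0 0 0 0.006 0; 0 0 0 0.004 0"

```text
t: 10.02
tool_pos: [0.6351, 0.1409, 0.0597]
orientation: [0.993, -0.122, 0.001, -0.0]
ft_force: [0.2, -0.4, -1.3]
finger_gap: 0.109
gripper_force: 30.0
```

Emit:
move_arm --series "0 0 0 0.003 0; 0 0 0 0.003 0; 0 0 0 0.001 0; 0 0 0 0 0"

```text
t: 10.52
tool_pos: [0.6346, 0.1408, 0.0517]
orientation: [0.993, -0.122, 0.0, -0.0]
ft_force: [-0.9, -0.1, -2.1]
finger_gap: 0.108
gripper_force: 30.0
```

```bash
python3 - <<'E'
from fit import *
plan(.635,.142,.0492,166)
cams={c:snap(c,c+"4")[1] for c in("scene","side")}
im=cv2.imread("pics/side4.png")[220:340,180:340]; cv2.imwrite("pics/c4.png",cv2.resize(im,None,fx=4,fy=4))
E
```

```text
t 10.53 tcp [0.6346 0.1408 0.0517] yaw -13.99 tilt -1.00000 gap 0.108 F [-0.9 -0.1 -2.1]
turn units 0.0 shift after turn [ 0.0001 -0.0013  0.0025] shift before turn [ 0.0001 -0.0013  0.0025]
```

View pics/c4.png

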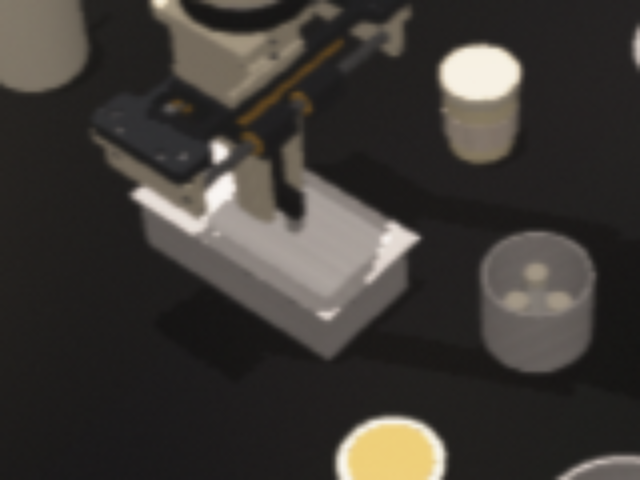

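The lid sits square over the rim, roughly 2 mm above it. Finishing the descent gently.

Emit:
move_arm --series "0 0 -0.001 0.001 0; 0 0 0 0.001 0; 0 0 0 0.0005 0; 0 0 0 0 0; 0 0 0 0 0"

```text
t: 11.25
tool_pos: [0.6348, 0.1418, 0.0492]
orientation: [0.993, -0.122, 0.0, -0.0]
ft_force: [-0.2, 0.0, -0.5]
finger_gap: 0.108
gripper_force: 30.0
```

Emit:
move_arm --series "0 0 0 0.0005 0; 0 0 0 0 0; 0 0 0 0.0005 0; 0 0 0 0 0; 0 0 0 0 0"

```text
t: 11.88
tool_pos: [0.6349, 0.1418, 0.0492]
orientation: [0.993, -0.122, 0.0, -0.0]
ft_force: [-6.5, -1.6, 9.7]
finger_gap: 0.107
gripper_force: 30.0
```

Emit:
move_arm --series "0 0 0 -0.0006 0; 0.15 0 0 0 0; 0.3 0 0 0 0; 0.5 0 0 0 0; 0.5 0 0 0 0"

```text
t: 12.5
tool_pos: [0.6348, 0.1417, 0.0487]
orientation: [0.993, -0.122, -0.0, 0.0]
ft_force: [-0.1, 0.4, -0.4]
finger_gap: 0.425
gripper_force: 0.0
```

Emit:
move_arm --series "0.5 0 0 -0.02 0; 0.5 0 0 -0.04 0; 0.5 0 0 -0.06 0; 0.5 0 0 -0.03 0; 0.5 0 0 0 0"

```text
t: 13.12
tool_pos: [0.6357, 0.1419, 0.2033]
orientation: [0.993, -0.122, 0.003, -0.001]
ft_force: [0.0, -0.4, 0.4]
finger_gap: 0.495
gripper_force: 0.0
```

```bash
python3 - <<'E'
from fit import *
plan(.3425,-.285,.2,31)
cams={c:snap(c,c+"5")[1] for c in("scene","side","wrist")}
for n in ("lid_tray_handle","tray","cup_center","petri_center"): print(n,fit(cams,n,np.array({"c":(.565,-.005),"p":(.5,.254)}.get(n[0],(.635,.142))),dz=.03 if n[:3]=="lid" else 0))
for c in cams: print(c,tip(c,cams[c],N[0]))
print(fit({"side":cams["side"]},N[1],np.array([.34,-.285])),fit({"scene":cams["scene"]},N[1],np.array([.34,-.285])))
E
```

```text
t 13.12 tcp [0.6357 0.1419 0.2033] yaw -13.99 tilt -0.99998 gap 0.495 F [ 0.  -0.4  0.4]
turn units -9.0 shift after turn [-0.4712  0.2149  0.0033] shift before turn [-0.1813  0.4852  0.0033]
lid_tray_handle {'all': (array([0.6347, 0.1416]), np.float64(166.1), np.float64(0.96)), 'scene': (array([0.6339, 0.1418]), np.float64(166.1), np.float64(0.98)), 'side': (array([0.6361, 0.1388]), np.float64(168.6), np.float64(0.92)), 'wrist': (array([0.6353, 0.1419]), np.float64(165.8), np.float64(0.99))}
tray {'all': (array([0.6332, 0.1436]), np.float64(163.3), np.float64(0.55))}
cup_center {'all': (array([ 0.5639, -0.0075]), np.float64(17.4), np.float64(0.85)), 'scene': (array([ 0.5578, -0.0085]), np.float64(29.9), np.float64(0.81)), 'side': (array([ 0.5655, -0.0112]), np.float64(25.3), np.float64(0.91)), 'wrist': (array([ 0.5665, -0.004 ]), np.float64(160.4), np.float64(0.85))}
petri_center {'all': (array([0.4996, 0.2538]), np.float64(18.4), np.float64(0.54)), 'scene': (array([0.4972, 0.2545]), np.float64(29.1), np.float64(0.69)), 'side': (array([0.4995, 0.2494]), np.float64(4.5), np.float64(0.8)), 'wrist': (array([0.4807, 0.2343]), np.float64(57.4), np.float64(0.14))}
scene [(array([0.6337, 0.1445, 0.0648]), 0.74)]
side [(array([0.632 , 0.1408, 0.0652]), 0.69)]
wrist [(array([0.6339, 0.1452, 0.0657]), 0.77)]
{'all': (array([ 0.3423, -0.2879]), np.float64(34.5), np.float64(0.88))} {'all': (array([ 0.3421, -0.2837]), np.float64(33.5), np.float64(0.96))}
```

View pics/wrist5.png

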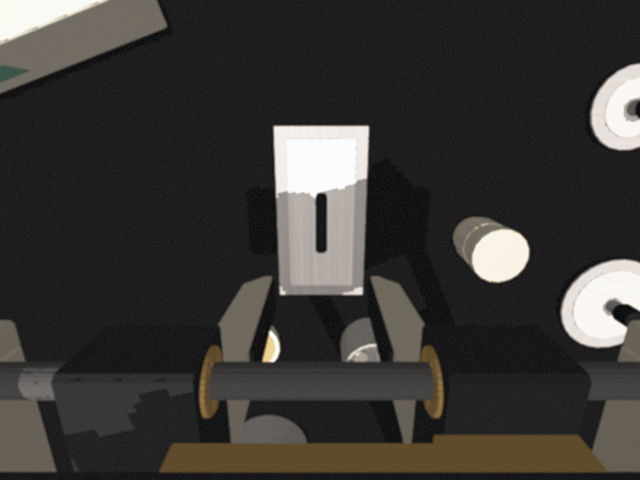

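The tray lid is seated: handle at (321,222), plate square at (321,210), fitted 166.1° against the tray's 166°. Now the dish lid.

Emit:
move_arm --series "0.5 -0.018 0.0485 0 0; 0.5 -0.018 0.0485 0 0; 0.5 -0.018 0.0485 0 0; 0.5 -0.018 0.0485 0 0; 0.5 -0.018 0.0485 0 0"

```text
t: 14.75
tool_pos: [0.4878, -0.0729, 0.1989]
orientation: [0.993, -0.122, 0.0, 0.0]
ft_force: [0.3, -0.3, 0.2]
finger_gap: 0.501
gripper_force: 0.0
```

Emit:
move_arm --series "0.5 -0.018 0.0485 0 0; 0.5 -0.018 0.0485 0 0; 0.5 -0.018 0.0485 0 0; 0.5 -0.018 0.0485 0 0; 0.5 -0.018 0.0485 0 0"

```text
t: 15.38
tool_pos: [0.3417, -0.2865, 0.1991]
orientation: [0.993, -0.122, 0.0, 0.0]
ft_force: [0.9, -0.1, -1.3]
finger_gap: 0.5
gripper_force: 0.0
```

Emit:
move_arm --series "0.5 0 0 0 -0.95; 0.5 0 0 0 -0.95; 0.5 0 0 0 -0.95; 0.5 0 0 0 -0.95; 0.5 0 0 0 -0.95"

```text
t: 16.0
tool_pos: [0.3429, -0.2854, 0.1989]
orientation: [0.996, 0.086, 0.0, 0.0]
ft_force: [0.6, -0.2, -0.2]
finger_gap: 0.497
gripper_force: 0.0
```

Emit:
move_arm --series "0.5 0 0 0 -0.95; 0.5 0 0 0 -0.95; 0.5 0 0 0 -0.95; 0.5 0 0 0 -0.95; 0.5 0 0 0 -0.9"

```text
t: 16.62
tool_pos: [0.3429, -0.2853, 0.1989]
orientation: [0.958, 0.287, 0.0, 0.0]
ft_force: [0.1, -0.3, 0.3]
finger_gap: 0.499
gripper_force: 0.0
```

```bash
python3 - <<'E'
from fit import *
cams={c:snap(c,c+"6")[1] for c in("wrist",)}
print(tip("wrist",cams["wrist"],N[1]),fit(cams,N[1],np.array([.3425,-.285])))
plan(.3425,-.285,.019,33)
E
```

```text
[(array([ 0.3448, -0.2824,  0.0345]), 0.58)] {'all': (array([ 0.3431, -0.2826]), np.float64(33.9), np.float64(0.98))}
t 16.77 tcp [ 0.3429 -0.2853  0.1988] yaw 33.19 tilt -1.00000 gap 0.501 F [ 0.2 -0.3  0.4]
turn units 0.04 shift after turn [-1.000e-04 -5.000e-04  1.798e-01] shift before turn [-1.000e-04 -5.000e-04  1.798e-01]
```

View pics/wrist6.png

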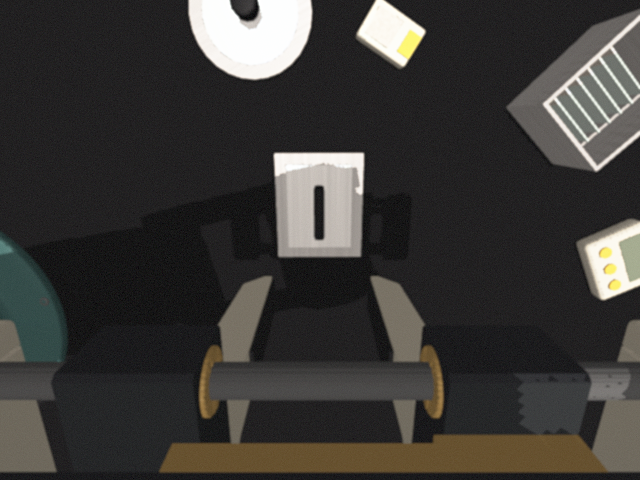

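Wrist view: the dish lid is at (320,205) with its handle at (319,212), aligned with the fingers.

Emit:
move_arm --series "0.5 0.001 -0.0015 0.05 -0.05; 0.5 0 0 0.05 0; 0.5 0 0 0.05 0; 0.5 0 0 0.02 0; 0.5 0 0 0.01 0"

```text
t: 17.4
tool_pos: [0.3426, -0.2832, 0.0177]
orientation: [0.958, 0.288, -0.0, -0.001]
ft_force: [-0.2, -0.4, 0.3]
finger_gap: 0.497
gripper_force: 0.0
```

Emit:
move_arm --series "0 0 0 0 0; 0 0 0 0 0; 0 0 0 0 0; 0 0 0 0 0; 0 0 0 0 0"

```text
t: 18.02
tool_pos: [0.3431, -0.2837, 0.0192]
orientation: [0.958, 0.288, 0.0, 0.0]
ft_force: [-2.0, 0.8, 4.6]
finger_gap: 0.106
gripper_force: 30.0
```

Emit:
move_arm --series "0 0 0 -0.01 0; 0 0 0 -0.03 0; 0 0 0 -0.05 0; 0 0 0 -0.05 0; 0 0 0 0 0"

```text
t: 18.65
tool_pos: [0.3439, -0.2844, 0.163]
orientation: [0.958, 0.288, 0.002, 0.003]
ft_force: [0.1, -0.6, -2.6]
finger_gap: 0.105
gripper_force: 30.0
```

```bash
python3 - <<'E'
from fit import *
plan(.56,-.427,.16,169.4)
E
```

```text
t 18.65 tcp [ 0.3439 -0.2844  0.163 ] yaw 33.51 tilt -0.99998 gap 0.105 F [ 0.1 -0.6 -2.6]
turn units 8.82 shift after turn [0.2387 0.1004 0.003 ] shift before turn [0.1015 0.2382 0.003 ]
```

Emit:
move_arm --series "0 0.0203 0.0476 0 0; 0 0.0203 0.0476 0 0; 0 0.0203 0.0476 0 0; 0 0.0203 0.0476 0 0; 0 0.0203 0.0476 0 0"

```text
t: 19.27
tool_pos: [0.56, -0.4265, 0.1572]
orientation: [0.958, 0.288, -0.001, -0.001]
ft_force: [0.1, -0.0, -0.8]
finger_gap: 0.109
gripper_force: 30.0
```

Emit:
move_arm --series "0 0 0 0 0.98; 0 0 0 0 0.98; 0 0 0 0 0.98; 0 0 0 0 0.98; 0 0 0 0 0.98"

```text
t: 19.9
tool_pos: [0.5586, -0.4256, 0.1573]
orientation: [0.997, 0.077, -0.001, -0.001]
ft_force: [-0.6, -0.0, -0.7]
finger_gap: 0.102
gripper_force: 30.0
```

Emit:
move_arm --series "0 0 0 0 0.98; 0 0 0 0 0.98; 0 0 0 0 0.98; 0 0 0 0 0.98; 0 0 0 0 0"

```text
t: 20.52
tool_pos: [0.5586, -0.4257, 0.1576]
orientation: [0.996, -0.092, -0.001, -0.0]
ft_force: [-1.0, -0.2, -1.6]
finger_gap: 0.106
gripper_force: 30.0
```

```bash
python3 - <<'E'
from fit import *
cams={c:snap(c)[1] for c in("scene","side","wrist")}
print(fit(cams,"dish",np.array([.56,-.427])))
print([tip(c,cams[c],"dish") for c in cams])
plan(.56,-.427,.0712,169.4)
E
```

```text
{'all': (array([ 0.5599, -0.4257]), np.float64(169.4), np.float64(0.68)), 'scene': (array([ 0.5598, -0.4248]), np.float64(170.0), np.float64(0.97)), 'side': (array([ 0.5602, -0.4316]), np.float64(173.1), np.float64(0.95)), 'wrist': (array([ 0.5608, -0.426 ]), np.float64(169.5), np.float64(0.18))}
[[(array([ 0.5607, -0.4283,  0.0015]), 0.6)], [(array([ 0.5608, -0.4229,  0.001 ]), 0.64)], []]
t 20.98 tcp [ 0.5589 -0.426   0.1588] yaw -10.57 tilt -1.00000 gap 0.106 F [ 0.7 -0.1 -1.6]
turn units 0.01 shift after turn [0.0013 0.0008 0.0876] shift before turn [0.0013 0.0008 0.0876]
```

Emit:
move_arm --series "0 0.001 0.0003 0.03 0; 0 0 0 0.025 0; 0 0 0 0.015 0; 0 0 0 0.006 0; 0 0 0 0.004 0"

```text
t: 21.6
tool_pos: [0.5601, -0.4266, 0.0793]
orientation: [0.996, -0.092, 0.0, 0.0]
ft_force: [0.1, 0.7, -1.5]
finger_gap: 0.107
gripper_force: 30.0
```

Emit:
move_arm --series "0 0 0 0.002 0; 0 0 0 0.002 0; 0 0 0 0.001 0; 0 0 0 0 0; 0 0 0 0 0"

```text
t: 22.22
tool_pos: [0.5599, -0.4265, 0.0739]
orientation: [0.996, -0.092, 0.0, 0.0]
ft_force: [-0.3, -0.7, -1.8]
finger_gap: 0.106
gripper_force: 30.0
```

```bash
python3 - <<'E'
from fit import *
plan(.5603,-.4263,.0712,169.4)
cams={c:snap(c,c+"7")[1] for c in("scene","side")}
a=cv2.imread("pics/scene7.png")[170:270,90:200]; b=cv2.imread("pics/side7.png")[110:210,310:420]
cv2.imwrite("pics/c7.png",cv2.resize(np.hstack([a,b]),None,fx=3.5,fy=3.5))
E
```

```text
t 22.23 tcp [ 0.5599 -0.4265  0.0739] yaw -10.59 tilt -1.00000 gap 0.106 F [-0.3 -0.7 -1.8]
turn units 0.0 shift after turn [ 0.0004 -0.0002  0.0027] shift before turn [ 0.0004 -0.0002  0.0027]
```

View pics/c7.png

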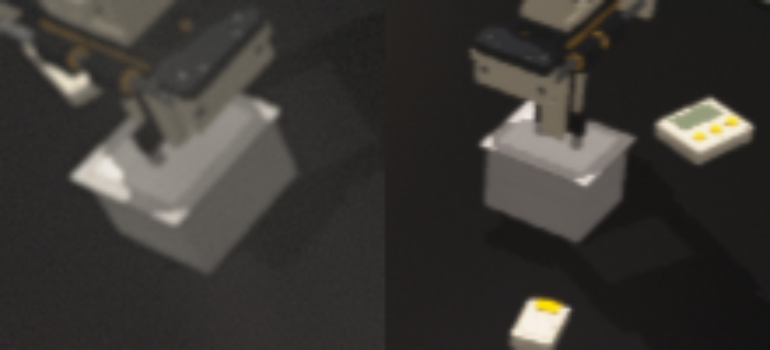

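The dish lid is square over the dish in both views, at (175,160) and (560,140) in the crop. Finishing.

Emit:
move_arm --series "0 0 0 0.001 0; 0 0 0 0.001 0; 0 0 0 0.0007 0; 0 0 0 0 0; 0 0 0 0 0"

```text
t: 22.95
tool_pos: [0.5598, -0.4264, 0.0712]
orientation: [0.996, -0.092, 0.0, 0.0]
ft_force: [-2.4, 1.6, 2.1]
finger_gap: 0.107
gripper_force: 30.0
```

Emit:
move_arm --series "0 0 0 0.0005 0; 0 0 0 0 0; 0 0 0 0 0"

```text
t: 23.32
tool_pos: [0.5599, -0.4265, 0.0712]
orientation: [0.996, -0.092, 0.0, 0.0]
ft_force: [-3.7, 2.4, 5.4]
finger_gap: 0.107
gripper_force: 30.0
```

Emit:
move_arm --series "0 0 0 -0.0005 0; 0.15 0 0 0 0; 0.3 0 0 0 0; 0.5 0 0 0 0; 0.5 0 0 0 0"

```text
t: 23.95
tool_pos: [0.5599, -0.4264, 0.071]
orientation: [0.996, -0.092, -0.0, -0.0]
ft_force: [-1.3, 0.1, 0.0]
finger_gap: 0.422
gripper_force: 0.0
```

Emit:
move_arm --series "0.5 0 0 -0.02 0; 0.5 0 0 -0.04 0; 0.5 0 0 -0.05 0; 0.5 0 0 -0.02 0; 0.5 0 0 0 0"

```text
t: 24.58
tool_pos: [0.5602, -0.4267, 0.2032]
orientation: [0.996, -0.092, 0.001, 0.001]
ft_force: [0.3, 0.2, -0.5]
finger_gap: 0.5
gripper_force: 0.0
```

```bash
python3 - <<'E'
from fit import *
cams={c:snap(c,c+"8")[1] for c in("scene","side","wrist")}
print(fit(cams,N[1],np.array([.56,-.4265]),dz=.052))
for c in cams: print(c,tip(c,cams[c],N[1]),tip(c,cams[c],N[2]))
plan(.4535,-.1405,.2,-10)
E
```

```text
{'all': (array([ 0.5614, -0.4266]), np.float64(169.9), np.float64(0.99))}
scene [(array([ 0.5592, -0.4282,  0.0831]), 0.92)] [(array([0.6313, 0.1406, 0.0668]), 0.19)]
side [] [(array([ 0.4518, -0.1402,  0.0355]), 0.7)]
wrist [(array([ 0.5635, -0.4296,  0.0884]), 0.77)] [(array([ 0.45  , -0.141 ,  0.0325]), 0.6)]
t 25.18 tcp [ 0.5599 -0.4264  0.2009] yaw -10.59 tilt -1.00000 gap 0.498 F [-0.1  0.9 -0.2]
turn units -0.12 shift after turn [-0.1544 -0.2631  0.0009] shift before turn [-0.1571 -0.2615  0.0009]
```

Emit:
move_arm --series "0.5 -0.026 -0.0436 0 0; 0.5 -0.026 -0.0436 0 0; 0.5 -0.026 -0.0436 0 0; 0.5 -0.026 -0.0436 0 0; 0.5 -0.026 -0.0436 0 0"

```text
t: 25.8
tool_pos: [0.4714, -0.1869, 0.2011]
orientation: [0.996, -0.092, 0.0, 0.0]
ft_force: [-0.3, 1.0, 0.2]
finger_gap: 0.5
gripper_force: 0.0
```

Emit:
move_arm --series "0.5 -0.026 -0.0436 0 0; 0.5 0 0 0 0; 0.5 0 0 0 0"

```text
t: 26.18
tool_pos: [0.4548, -0.1409, 0.2013]
orientation: [0.996, -0.092, 0.0, 0.0]
ft_force: [0.4, 0.5, -0.2]
finger_gap: 0.5
gripper_force: 0.0
```

```bash
python3 - <<'E'
from fit import *
cams={c:snap(c,c+"9")[1] for c in("wrist","side")}
print([tip(c,cams[c],N[2]) for c in cams],fit(cams,N[2],np.array([.4535,-.1405])))
plan(.4535,-.1405,.019,-10.6)
E
```

```text
[[(array([ 0.4518, -0.1438,  0.0307]), 0.65)], [(array([ 0.4502, -0.1383,  0.0332]), 0.74)]] {'all': (array([ 0.4544, -0.1396]), np.float64(179.7), np.float64(0.95)), 'wrist': (array([ 0.4545, -0.1391]), np.float64(9.1), np.float64(0.98)), 'side': (array([ 0.4544, -0.1415]), np.float64(177.1), np.float64(0.94))}
t 26.48 tcp [ 0.4547 -0.1412  0.2008] yaw -10.64 tilt -1.00000 gap 0.500 F [ 0.9  0.  -0.7]
turn units -0.01 shift after turn [-0.0013 -0.0005  0.1818] shift before turn [-0.0013 -0.0005  0.1818]
```

View pics/wrist9.png

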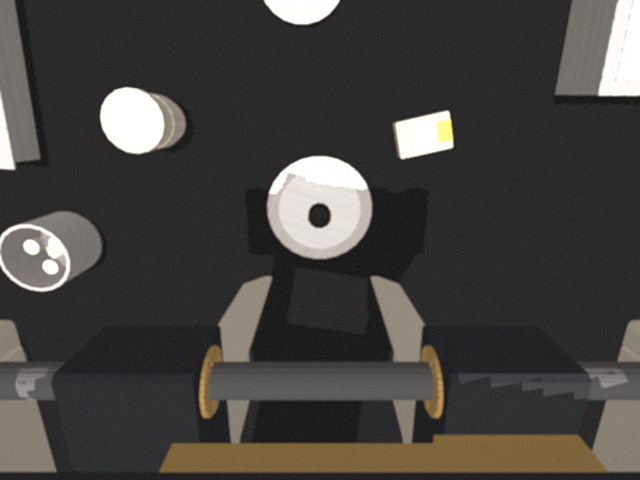

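Big lid at (320,207), knob at (319,215), centred between the fingers.

Emit:
move_arm --series "0.5 -0.001 -0.001 0.05 0; 0.5 0 0 0.05 0; 0.5 0 0 0.05 0; 0.5 0 0 0.02 0; 0.5 0 0 0.012 0"

```text
t: 27.1
tool_pos: [0.4535, -0.1396, 0.0179]
orientation: [0.996, -0.092, -0.001, -0.0]
ft_force: [-0.7, -1.1, -0.1]
finger_gap: 0.5
gripper_force: 0.0
```

Emit:
move_arm --series "0.5 0 0 0 0; 0 0 0 0 0; 0 0 0 0 0; 0 0 0 0 0; 0 0 0 0 0"

```text
t: 27.72
tool_pos: [0.4541, -0.1395, 0.0196]
orientation: [0.996, -0.092, 0.0, 0.0]
ft_force: [-1.4, -0.1, 5.7]
finger_gap: 0.237
gripper_force: 30.0
```

Emit:
move_arm --series "0 0 0 -0.01 0; 0 0 0 -0.03 0; 0 0 0 -0.05 0; 0 0 0 -0.06 0; 0 0 0 -0.02 0"

```text
t: 28.35
tool_pos: [0.4545, -0.1397, 0.1932]
orientation: [0.996, -0.092, 0.002, 0.001]
ft_force: [0.2, -0.1, -2.6]
finger_gap: 0.23
gripper_force: 30.0
```

```bash
python3 - <<'E'
from fit import *
cal=snap("wrist")[1]; s=robot.get_state()
print(tip("wrist",cal,N[2]),fit({"wrist":cal},N[2],s["tool_pos"][:2],dz=s["tool_pos"][2]-.0192))
plan(.3465,.280,.19,-10.6)
E
```

```text
[(array([ 0.4468, -0.1428,  0.2054]), 0.78)] {'all': (array([ 0.4541, -0.1395]), np.float64(14.0), np.float64(0.9))}
t 28.50 tcp [ 0.4538 -0.1394  0.1888] yaw -10.59 tilt -1.00000 gap 0.226 F [ 0.7 -0.2 -3. ]
turn units 0.0 shift after turn [-0.1826 -0.3925 -0.0012] shift before turn [-0.1825 -0.3926 -0.0012]
```

Emit:
move_arm --series "0 -0.0203 -0.0436 0 0; 0 -0.0203 -0.0436 0 0; 0 -0.0203 -0.0436 0 0; 0 -0.0203 -0.0436 0 0; 0 -0.0203 -0.0436 0 0"

```text
t: 29.12
tool_pos: [0.3928, 0.0947, 0.1866]
orientation: [0.996, -0.092, -0.001, 0.0]
ft_force: [0.7, 0.0, -1.6]
finger_gap: 0.23
gripper_force: 30.0
```

Emit:
move_arm --series "0 -0.0203 -0.0436 0 0; 0 -0.0203 -0.0436 0 0; 0 -0.0203 -0.0436 0 0; 0 -0.0203 -0.0436 0 0; 0 0 0 0 0"

```text
t: 29.75
tool_pos: [0.3446, 0.2816, 0.1862]
orientation: [0.996, -0.09, -0.002, 0.001]
ft_force: [-0.2, -0.3, -2.1]
finger_gap: 0.226
gripper_force: 30.0
```

```bash
python3 - <<'E'
from fit import *
cams={c:snap(c,c+"10")[1] for c in("scene","side","wrist")}
print([tip(c,cams[c],"jar_big") for c in cams],fit(cams,"jar_big",np.array([.3465,.28])))
plan(.3465,.280,.0816,-10.6)
a=cv2.imread("pics/scene10.png")[130:260,390:530]; b=cv2.imread("pics/side10.png")[290:420,260:400]
cv2.imwrite("pics/c10.png",cv2.resize(np.hstack([a,b]),None,fx=2.8,fy=2.8))
E
```

```text
[[(array([ 0.3498,  0.2791, -0.0044]), 0.83)], [(array([0.3498, 0.2818, 0.0046]), 0.87)], []] {'all': (array([0.349 , 0.2802]), np.float64(179.5), np.float64(0.69)), 'scene': (array([0.3446, 0.2811]), np.float64(177.8), np.float64(0.95)), 'side': (array([0.3491, 0.2763]), np.float64(0.5), np.float64(0.87)), 'wrist': (array([0.3501, 0.2799]), np.float64(18.6), np.float64(0.28))}
t 30.20 tcp [0.3466 0.2793 0.189 ] yaw -10.66 tilt -1.00000 gap 0.228 F [-0.3  0.4 -1.9]
turn units -0.01 shift after turn [-0.0002 -0.0007  0.1074] shift before turn [-0.0002 -0.0007  0.1074]
```

View pics/c10.png

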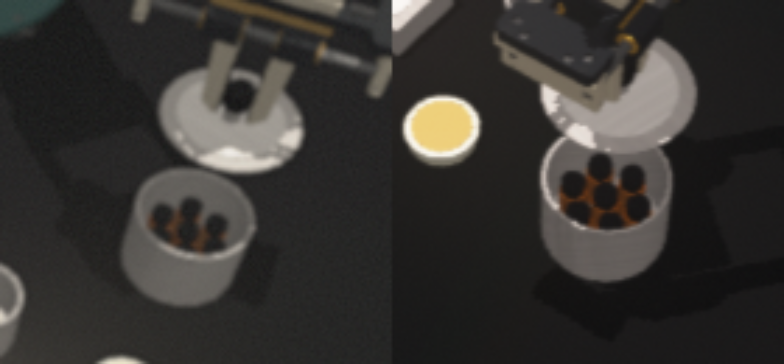

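The lid is held level over the big jar in both views (crop: jar at (190,235) and (605,210)). I'll refine the jar centres by matching the rim edges.

```bash
python3 - <<'E'
from fit import *
C={c:{k:np.array(v) for k,v in robot.calibration(c).items()} for c in("scene","side")}
G={}
for c in C:
    g=cv2.GaussianBlur(cv2.imread(f"pics/{c}0.png",0).astype(np.float32),(0,0),1)
    G[c]=np.hypot(cv2.Sobel(g,5,1,0),cv2.Sobel(g,5,0,1))
for n,d,z,x0 in(("big",.096,.07,(.348,.28)),("small",.066,.055,(.465,.127))):
    P=circ(d,(z,)); Q=circ(d-.006,(z,))
    def sc(x,y,cs):
        return sum(cv2.remap(G[c],*[proj(C[c],V+[x,y,0])[:,i:i+1].astype(np.float32) for i in(0,1)],1).mean() for c in cs for V in(P,Q))
    for cs in(("scene",),("side",),("scene","side")):
        print(n,cs,max((round(float(sc(x0[0]+i,x0[1]+j,cs)),1),round(x0[0]+i,4),round(x0[1]+j,4)) for i in np.arange(-.008,.0081,.0005) for j in np.arange(-.008,.0081,.0005)))
E
```

```text
big ('scene',) (337.7, np.float64(0.343), np.float64(0.282))
big ('side',) (431.6, np.float64(0.3505), np.float64(0.276))
big ('scene', 'side') (693.9, np.float64(0.347), np.float64(0.276))
small ('scene',) (294.4, np.float64(0.4625), np.float64(0.1285))
small ('side',) (378.3, np.float64(0.4685), np.float64(0.122))
small ('scene', 'side') (655.6, np.float64(0.4655), np.float64(0.1225))
```

Emit:
move_arm --series "0 0.002 -0.0014 0.03 0; 0 0 0 0.03 0; 0 0 0 0.018 0; 0 0 0 0.008 0; 0 0 0 0.004 0"

```text
t: 30.82
tool_pos: [0.3488, 0.281, 0.0994]
orientation: [0.996, -0.092, 0.0, -0.0]
ft_force: [0.1, 0.6, -2.1]
finger_gap: 0.231
gripper_force: 30.0
```

Emit:
move_arm --series "0 0 0 0.003 0; 0 0 0 0.003 0; 0 0 0 0.003 0; 0 0 0 0 0; 0 0 0 0 0"

```text
t: 31.45
tool_pos: [0.3486, 0.2809, 0.0902]
orientation: [0.996, -0.092, 0.0, -0.0]
ft_force: [-0.0, 0.5, -2.0]
finger_gap: 0.229
gripper_force: 30.0
```

```bash
python3 - <<'E'
from fit import *
plan(.349,.2803,.0816,-10.6)
cams={c:snap(c,c+"11")[1] for c in("scene","side")}
a=cv2.imread("pics/scene11.png")[150:260,390:530]; b=cv2.imread("pics/side11.png")[310:420,260:400]
cv2.imwrite("pics/c11.png",cv2.resize(np.hstack([a,b]),None,fx=2.8,fy=2.8))
E
```

```text
t 31.45 tcp [0.3486 0.2809 0.0902] yaw -10.59 tilt -1.00000 gap 0.229 F [-0.   0.5 -2. ]
turn units 0.0 shift after turn [0.0005 0.0005 0.0086] shift before turn [0.0005 0.0005 0.0086]
```

View pics/c11.png

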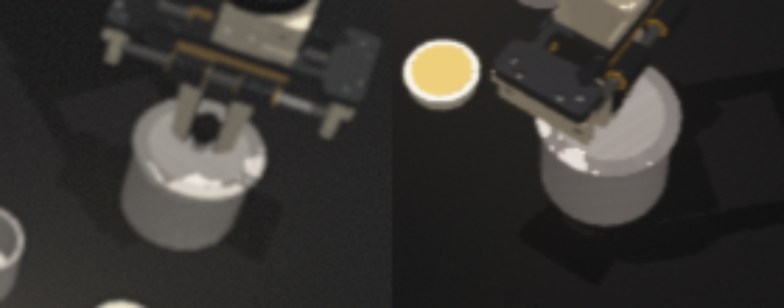

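The lid is about 8 mm over the jar rim (crop (200,150) and (612,125)) and its outline is concentric with the jar. Continuing down.

Emit:
move_arm --series "0 0 0 0.002 0; 0 0 0 0.002 0; 0 0 0 0.002 0; 0 0 0 0.001 0; 0 0 0 0 0"

```text
t: 32.17
tool_pos: [0.3485, 0.2808, 0.083]
orientation: [0.996, -0.092, -0.0, 0.0]
ft_force: [0.6, -0.5, -3.2]
finger_gap: 0.232
gripper_force: 30.0
```

Emit:
move_arm --series "0 0 0 0.0008 0; 0 0 0 0.0008 0; 0 0 0 0.0003 0; 0 0 0 0 0; 0 0 0 0 0"

```text
t: 32.8
tool_pos: [0.3486, 0.2809, 0.0816]
orientation: [0.996, -0.092, 0.0, -0.0]
ft_force: [-2.2, -2.4, 5.7]
finger_gap: 0.232
gripper_force: 30.0
```

Emit:
move_arm --series "0 0 0 -0.0004 0; 0.25 0 0 0 0; 0.4 0 0 0 0; 0.5 0 0 0 0; 0.5 0 0 0 0"

```text
t: 33.42
tool_pos: [0.3485, 0.2809, 0.0815]
orientation: [0.996, -0.092, -0.0, -0.0]
ft_force: [-0.4, 0.1, -0.4]
finger_gap: 0.491
gripper_force: 0.0
```

Emit:
move_arm --series "0.5 0 0 -0.02 0; 0.5 0 0 -0.03 0; 0.5 0 0 -0.05 0; 0.5 0 0 -0.02 0; 0.5 0 0 0 0"

```text
t: 34.05
tool_pos: [0.3489, 0.2811, 0.2033]
orientation: [0.996, -0.092, 0.001, -0.001]
ft_force: [-0.4, -0.7, -1.0]
finger_gap: 0.503
gripper_force: 0.0
```

```bash
python3 - <<'E'
from fit import *
cams={c:snap(c,c+"12")[1] for c in("scene","side","wrist")}
print(fit(cams,N[2],np.array([.349,.281]),dz=.062))
M["jar_big"]=circ(.096,(0,.06))
print([tip(c,cams[c],N[2]) for c in cams],[tip(c,cams[c],"jar_big") for c in cams])
plan(.6575,-.163,.2,-10.6)
a=cv2.imread("pics/scene12.png")[150:260,390:530]; b=cv2.imread("pics/side12.png")[310:420,260:400]
cv2.imwrite("pics/c12.png",cv2.resize(np.hstack([a,b]),None,fx=2.8,fy=2.8))
E
```

```text
{'all': (array([0.3487, 0.2801]), np.float64(11.9), np.float64(0.97)), 'side': (array([0.348 , 0.2791]), np.float64(14.6), np.float64(0.97)), 'wrist': (array([0.3487, 0.2811]), np.float64(8.6), np.float64(0.98))}
[[(array([0.3478, 0.2793, 0.0954]), 0.79)], [(array([0.3449, 0.2806, 0.095 ]), 0.9)], [(array([0.3451, 0.2765, 0.0922]), 0.57)]] [[(array([ 0.3506,  0.2803, -0.0052]), 0.93)], [(array([0.348 , 0.2827, 0.0011]), 0.97), (array([ 0.5686, -0.0032,  0.0328]), 0.23)], []]
t 34.65 tcp [0.3485 0.2808 0.2014] yaw -10.59 tilt -1.00000 gap 0.499 F [ 0.2  0.8 -0.1]
turn units 0.0 shift after turn [0.3854 0.3794 0.0014] shift before turn [0.3853 0.3795 0.0014]
```

View pics/c12.png

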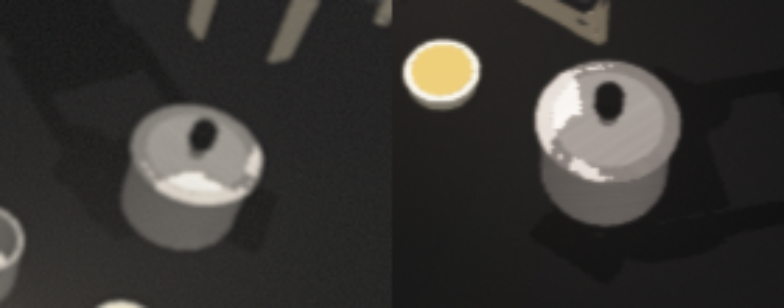

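The big lid sits level, concentric on its jar in both views (crop (198,150), (607,120)). Next the small lid.

Emit:
move_arm --series "0.5 0.0385 0.0379 0 0; 0.5 0.0385 0.0379 0 0; 0.5 0.0385 0.0379 0 0; 0.5 0.0385 0.0379 0 0; 0.5 0.0385 0.0379 0 0"

```text
t: 35.28
tool_pos: [0.5037, 0.0575, 0.2016]
orientation: [0.996, -0.092, 0.0, -0.0]
ft_force: [-0.9, 0.4, -0.5]
finger_gap: 0.503
gripper_force: 0.0
```

Emit:
move_arm --series "0.5 0.0385 0.0379 0 0; 0.5 0.0385 0.0379 0 0; 0.5 0.0385 0.0379 0 0; 0.5 0.0385 0.0379 0 0; 0.5 0.0385 0.0379 0 0"

```text
t: 35.9
tool_pos: [0.6582, -0.1641, 0.2014]
orientation: [0.996, -0.092, -0.0, -0.0]
ft_force: [-0.3, 0.3, -0.0]
finger_gap: 0.496
gripper_force: 0.0
```

Emit:
move_arm --series "0.5 0 0 0 0; 0.5 0 0 0 0"

```text
t: 36.15
tool_pos: [0.6571, -0.1622, 0.2012]
orientation: [0.996, -0.092, -0.0, -0.0]
ft_force: [-0.3, 0.6, -0.5]
finger_gap: 0.501
gripper_force: 0.0
```

```bash
python3 - <<'E'
from fit import *
cams={c:snap(c,c+"13")[1] for c in("wrist","side","scene")}
print([tip(c,cams[c],N[3]) for c in cams],fit(cams,N[3],np.array([.6575,-.163])))
plan(.6575,-.163,.019,-10.6)
E
```

```text
[[(array([ 0.6616, -0.1644,  0.0348]), 0.59)], [(array([ 0.6549, -0.163 ,  0.0366]), 0.93), (array([0.3495, 0.2812, 0.0967]), 0.64)], [(array([ 0.6591, -0.1613,  0.0308]), 0.58)]] {'all': (array([ 0.6582, -0.1619]), np.float64(10.9), np.float64(0.9)), 'wrist': (array([ 0.6584, -0.1613]), np.float64(1.1), np.float64(0.97)), 'side': (array([ 0.6578, -0.1667]), np.float64(19.7), np.float64(0.9)), 'scene': (array([ 0.6557, -0.1623]), np.float64(1.9), np.float64(0.93))}
t 36.60 tcp [ 0.6573 -0.1621  0.2018] yaw -10.57 tilt -1.00000 gap 0.498 F [-0.   0.1  0. ]
turn units 0.01 shift after turn [0.0004 0.0008 0.1828] shift before turn [0.0004 0.0008 0.1828]
```

Emit:
move_arm --series "0.5 0.001 -0.0005 0.05 0; 0.5 0 0 0.05 0; 0.5 0 0 0.05 0; 0.5 0 0 0.02 0; 0.5 0 0 0.0125 0"

```text
t: 37.22
tool_pos: [0.6587, -0.1622, 0.0192]
orientation: [0.996, -0.092, 0.0, 0.0]
ft_force: [0.5, -0.2, 0.6]
finger_gap: 0.501
gripper_force: 0.0
```

Emit:
move_arm --series "0.5 0 0 0 0; 0 0 0 0 0; 0 0 0 0 0; 0 0 0 0 0; 0 0 0 0 0"

```text
t: 37.85
tool_pos: [0.6587, -0.1622, 0.0198]
orientation: [0.996, -0.092, 0.0, 0.0]
ft_force: [-1.4, 0.6, 6.0]
finger_gap: 0.23
gripper_force: 30.0
```

Emit:
move_arm --series "0 0 0 -0.01 0; 0 0 0 -0.03 0; 0 0 0 -0.05 0; 0 0 0 -0.06 0; 0 0 0 -0.02 0"

```text
t: 38.48
tool_pos: [0.6593, -0.1623, 0.194]
orientation: [0.996, -0.092, 0.003, 0.0]
ft_force: [0.2, 0.1, -1.0]
finger_gap: 0.227
gripper_force: 30.0
```

```bash
python3 - <<'E'
from fit import *
cal=snap("wrist")[1]; s=robot.get_state()
print(tip("wrist",cal,N[3]),fit({"wrist":cal},N[3],s["tool_pos"][:2],dz=s["tool_pos"][2]-.0192))
plan(.4667,.1272,.19,-10.6)
E
```

```text
[(array([ 0.661 , -0.1617,  0.2067]), 0.93)] {}
t 38.62 tcp [ 0.6584 -0.1621  0.1891] yaw -10.59 tilt -1.00000 gap 0.229 F [ 0.2  0.7 -3.7]
turn units 0.0 shift after turn [-0.2417 -0.2491 -0.0009] shift before turn [-0.2416 -0.2492 -0.0009]
```

Emit:
move_arm --series "0 -0.0302 -0.0311 0 0; 0 -0.0302 -0.0311 0 0; 0 -0.0302 -0.0311 0 0; 0 -0.0302 -0.0311 0 0; 0 -0.0302 -0.0311 0 0"

```text
t: 39.25
tool_pos: [0.5369, 0.0195, 0.1863]
orientation: [0.996, -0.092, -0.002, 0.0]
ft_force: [1.1, 0.6, -0.5]
finger_gap: 0.232
gripper_force: 30.0
```

Emit:
move_arm --series "0 -0.0302 -0.0311 0 0; 0 -0.0302 -0.0311 0 0; 0 -0.0302 -0.0311 0 0; 0 0 0 0 0; 0 0 0 0 0"

```text
t: 39.88
tool_pos: [0.4664, 0.1265, 0.1875]
orientation: [0.996, -0.092, -0.001, 0.0]
ft_force: [0.9, -0.3, -1.1]
finger_gap: 0.231
gripper_force: 30.0
```

```bash
python3 - <<'E'
from fit import *
cams={c:snap(c,c+"14")[1] for c in("scene","side","wrist")}
print([tip(c,cams[c],"jar_small") for c in cams],fit(cams,"jar_small",np.array([.4667,.1272])))
plan(.4667,.1272,.0668,-10.6)
E
```

```text
[[(array([ 0.4641,  0.1262, -0.0025]), 0.61)], [(array([0.4698, 0.1257, 0.0033]), 0.91)], [(array([ 0.4704,  0.1263, -0.0031]), 0.85), (array([0.3459, 0.2761, 0.0022]), 0.17)]] {'all': (array([0.4662, 0.1269]), np.float64(2.9), np.float64(0.81)), 'scene': (array([0.4652, 0.1276]), np.float64(9.7), np.float64(0.95)), 'side': (array([0.4676, 0.1216]), np.float64(178.3), np.float64(0.91)), 'wrist': (array([0.4675, 0.1271]), np.float64(5.4), np.float64(0.59))}
t 40.33 tcp [0.4668 0.1266 0.189 ] yaw -10.62 tilt -1.00000 gap 0.233 F [-0.2  0.7 -0.6]
turn units -0.0 shift after turn [-0.0002 -0.0006  0.1222] shift before turn [-0.0002 -0.0006  0.1222]
```

Emit:
move_arm --series "0 0 -0.0005 0.04 0; 0 0 0 0.035 0; 0 0 0 0.022 0; 0 0 0 0.008 0; 0 0 0 0.004 0"

```text
t: 40.95
tool_pos: [0.467, 0.1273, 0.0804]
orientation: [0.996, -0.092, 0.0, -0.0]
ft_force: [0.4, 0.1, -1.5]
finger_gap: 0.233
gripper_force: 30.0
```

Emit:
move_arm --series "0 0 0 0.003 0; 0 0 0 0.001 0; 0 0 0 0 0; 0 0 0 0 0"

```text
t: 41.45
tool_pos: [0.4668, 0.1274, 0.0763]
orientation: [0.996, -0.092, 0.0, -0.0]
ft_force: [0.4, 0.4, -1.7]
finger_gap: 0.229
gripper_force: 30.0
```

```bash
python3 - <<'E'
from fit import *
plan(.4667,.1270,.0672,-10.6)
cams={c:snap(c,c+"15")[1] for c in("scene","side")}
a=cv2.imread("pics/scene15.png")[195:285,330:440]; b=cv2.imread("pics/side15.png")[245:335,260:370]
cv2.imwrite("pics/c15.png",cv2.resize(np.hstack([a,b]),None,fx=3.5,fy=3.5))
E
```

```text
t 41.45 tcp [0.4668 0.1274 0.0763] yaw -10.59 tilt -1.00000 gap 0.229 F [ 0.4  0.4 -1.7]
turn units 0.0 shift after turn [-0.0001  0.0004  0.0091] shift before turn [-0.0001  0.0004  0.0091]
```

View pics/c15.png

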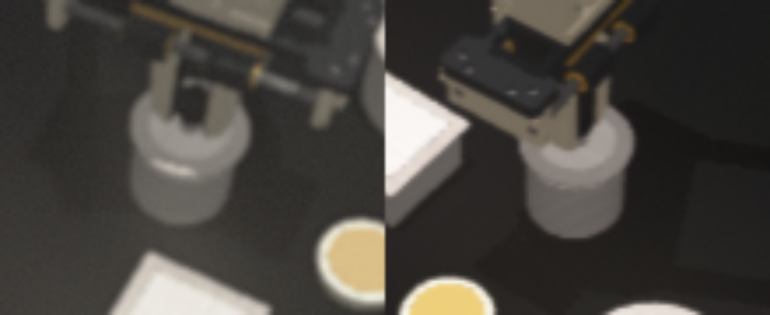

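The small lid is above the jar and centred (crop (190,130), (577,140)). Lowering the last 9 mm.

Emit:
move_arm --series "0 0 0 0.002 0; 0 0 0 0.002 0; 0 0 0 0.002 0; 0 0 0 0.001 0; 0 0 0 0 0"

```text
t: 42.18
tool_pos: [0.4667, 0.1273, 0.069]
orientation: [0.996, -0.092, -0.0, 0.0]
ft_force: [-0.2, 0.0, -1.4]
finger_gap: 0.231
gripper_force: 30.0
```

Emit:
move_arm --series "0 0 0 0.0008 0; 0 0 0 0.0008 0; 0 0 0 0.0005 0; 0 0 0 0 0; 0 0 0 0 0"

```text
t: 42.8
tool_pos: [0.4667, 0.1273, 0.067]
orientation: [0.996, -0.092, 0.0, -0.0]
ft_force: [-0.1, 0.1, -1.6]
finger_gap: 0.227
gripper_force: 30.0
```

Emit:
move_arm --series "0 0 0 0.0004 0; 0 0 0 0 0; 0 0 0 0.0003 0; 0 0 0 0 0; 0 0 0 0 0"

```text
t: 43.42
tool_pos: [0.4669, 0.1273, 0.0667]
orientation: [0.996, -0.092, 0.0, -0.0]
ft_force: [-2.7, -0.9, 7.1]
finger_gap: 0.23
gripper_force: 30.0
```

Emit:
move_arm --series "0 0 0 -0.0004 0; 0.25 0 0 0 0; 0.4 0 0 0 0; 0.5 0 0 0 0; 0.5 0 0 0 0"

```text
t: 44.05
tool_pos: [0.4667, 0.1273, 0.0666]
orientation: [0.996, -0.092, -0.0, 0.0]
ft_force: [0.2, 0.1, -0.3]
finger_gap: 0.488
gripper_force: 0.0
```

Emit:
move_arm --series "0.5 0 0 -0.02 0; 0.5 0 0 -0.03 0; 0.5 0 0 -0.05 0; 0.5 0 0 -0.05 0; 0.5 0 0 -0.05 0"

```text
t: 44.68
tool_pos: [0.4664, 0.1272, 0.27]
orientation: [0.996, -0.092, 0.001, -0.0]
ft_force: [-0.2, -0.3, 0.5]
finger_gap: 0.502
gripper_force: 0.0
```

Emit:
move_arm --series "0.5 0 0.04 0 0; 0.5 0 0.05 0 0; 0.5 0 0.05 0 0; 0.5 0 0.05 0 0; 0.5 0 0 0 0"

```text
t: 45.3
tool_pos: [0.4311, -0.0618, 0.2682]
orientation: [0.996, -0.094, 0.001, 0.0]
ft_force: [-0.1, 0.4, -0.1]
finger_gap: 0.499
gripper_force: 0.0
```

```bash
python3 - <<'E'
from fit import *
cams={c:snap(c,c+"16")[1] for c in("scene","side")}
for n,x,dz in((N[0],(.635,.142),.03),(N[1],(.56,-.4265),.052),(N[2],(.349,.281),.062),(N[3],(.467,.127),.047),("cup_center",(.565,-.006),0),("petri_center",(.5,.254),0)):
    print(n,fit(cams,n,np.array(x),dz=dz),[tip(c,cams[c],n)[:1] for c in cams])
a=cv2.imread("pics/scene16.png")[150:360,90:550]; b=cv2.imread("pics/side16.png")[120:420,170:470]
a=cv2.resize(a,None,fx=1.7,fy=1.7)[:, :782]; cv2.imwrite("pics/c16.png",np.vstack([a[:357],np.zeros((3,782,3),np.uint8),np.hstack([cv2.resize(b,(240,240)),cv2.resize(b[100:250,50:200],(240,240)),np.zeros((240,302,3),np.uint8)])]))
print(robot.get_state()["t"],robot.get_state()["tool_pos"])
E
```

```text
lid_tray_handle {'all': (array([0.6339, 0.1414]), np.float64(166.2), np.float64(0.96)), 'scene': (array([0.6329, 0.1419]), np.float64(165.9), np.float64(0.97)), 'side': (array([0.6342, 0.1396]), np.float64(166.4), np.float64(0.97))} [[(array([0.6326, 0.1442, 0.0643]), 0.95)], [(array([0.6299, 0.1411, 0.0616]), 0.94)]]
lid_dish_handle {'all': (array([ 0.5809, -0.4228]), np.float64(106.7), np.float64(0.02))} [[(array([ 0.5579, -0.4269,  0.0871]), 0.75)], [(array([0.6323, 0.1409, 0.0627]), 0.55)]]
lid_big_handle {'all': (array([0.3487, 0.2779]), np.float64(19.0), np.float64(0.51)), 'scene': (array([0.3938, 0.2714]), np.float64(142.5), np.float64(0.56)), 'side': (array([0.3484, 0.2777]), np.float64(0.4), np.float64(0.92))} [[(array([0.3486, 0.2776, 0.0939]), 0.62)], [(array([0.3442, 0.281 , 0.0951]), 0.57)]]
lid_small_handle {'all': (array([0.4641, 0.1235]), np.float64(4.2), np.float64(0.9))} [[], []]
cup_center {'all': (array([ 0.5638, -0.0074]), np.float64(12.0), np.float64(0.83)), 'scene': (array([ 0.5574, -0.0077]), np.float64(65.8), np.float64(0.79)), 'side': (array([ 0.5663, -0.0133]), np.float64(28.3), np.float64(0.88))} [[(array([ 0.5657, -0.0098,  0.032 ]), 0.83)], [(array([ 0.5684, -0.005 ,  0.0333]), 0.69)]]
petri_center {'all': (array([0.4986, 0.2539]), np.float64(17.1), np.float64(0.9)), 'scene': (array([0.4987, 0.2552]), np.float64(20.1), np.float64(0.94)), 'side': (array([0.5003, 0.2502]), np.float64(9.3), np.float64(0.88))} [[(array([0.4999, 0.2519, 0.01  ]), 0.97)], [(array([0.5015, 0.2557, 0.0098]), 0.84)]]
46.6 [ 0.43181633 -0.05945795  0.26667173]
```

View pics/c16.png

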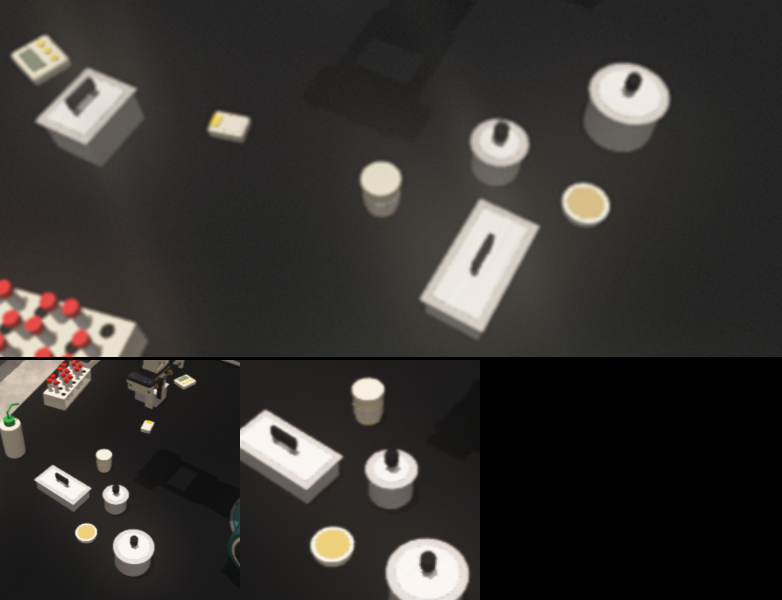

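All four lids are on, level and square: dish (88,105), small jar (500,150), big jar (628,100), tray (480,265). The cup and Petri dish have not moved. Handing in.

```bash
python3 -c "
from rig import robot
print(robot.sign_off())"
```

```text
the job is handed in; nothing more can be done
None
```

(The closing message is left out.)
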